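# Load a stone sample through the sprung gate of an exhibit bay

## Task

Take the stone sample by its grip plate and slide it through the sprung gate into the sample bay, until it is fully home with the sprung stop at the far end pushed in. Go gently: feel for the stop, press it with only about 10 N so as not to overload it, and never force the stone against the bay; then let go so that the sample stays there and the gate has swung shut behind it. Leave the magnifier, the other rocks and the tray where they are.

Things in the scene. Friction and masses are not known exactly. Their poses are not given: they have to be found in the camera images.
- sample: Grey stone block, 70 mm long (x), 56 wide (y), 26 high, upright corners cut at 45 degrees by 14 mm (end faces 28 mm wide). On its top stands an aluminium grip plate: 40 mm long (x), 10 thick (y), 26 to 76 mm above the underside. 0.26 to 0.43 kg. Origin: centre of the underside, z up. Both ends are alike; either may go in first. Starts upright on the table.
- bay: Bay fixed to the table: an aluminium lane on a smooth white nylon floor strip, 3 mm thick, 64 wide, x -100 to 220 mm. Origin: on the table, middle of the mouth; x points into the lane (away from the robot), y left, z up. Inner side walls at y = +-32 mm, x 0 to 220 mm. Before the mouth two cheeks 34 mm high flare out to x = -38 mm.
- slot (a point): Middle of the open slot in the bay's roof, bay x = 110 mm, 38 mm above the table. Two grey lips (underside 34 mm, top 38 mm above the table) cover the lane's sides from x = 0 to 220 mm and leave a 40 mm wide slot, y -20 to +20 mm, for the grip plate: the stone fits in only through the mouth. Axes as the bay's.
- bump (a point): Tip of a smooth sprung nylon bump on the left wall: at rest bay x = 108 to 146 mm, y = +20 mm, under the lip. It yields 8 mm to the left (about 1 N at first, 6 N fully), presses the stone against the right wall (stone centre at y = -4 mm); the friction resists the slide and holds the stone where it is left, against the end stop's spring. Point fixed to the bay.
- end_wall (a point): Top middle of the inner face of the bay's end wall, bay x = 220 mm, 38 mm above the table. Before it stands the end stop, set anew each time: the face of its plunger, when out, lies anywhere from bay x = 134 to 184 mm, so the place must be felt (or seen through the slot). At any setting the gate can shut behind the loaded stone.
- gate (a joint): Sprung gate, a smooth white nylon flap across the mouth: 66 mm long, 4 thick, 7 to 31 mm above the table, on an upright hinge at bay x = 0, y = +36 mm. In rad: 0 shut, grows as it swings into the lane, 1.5 fully open along the left wall. A spring shuts it (0.04 N m shut, 0.16 N m open). Pushed by the stone it swings in, then rubs along the stone's left side, between stone and left wall.
- gate_tip (a point): Top of the gate's free edge, 31 mm above the table; with the gate shut at bay x = 0, y = -27 mm.
- plunger (a joint): How far the end stop's sprung plunger is pushed in, in m: 0 out, 0.006 fully in, where it meets the overload spring (buffer). A steel plate 36 mm wide, 7 to 27 mm above the table, facing the mouth; a light spring, under 1 N.
- buffer (a joint): Stiff overload spring behind the plunger, in m: 0 normally; it gives only when the stone, having pushed the plunger fully in, presses the stop with more than 10 N (1 mm at 12.5 N, 2 mm at 15 N, end of travel 4 mm). It must not be pushed in by 2 mm. Friction of the slide (about 3 to 9 N) comes on top at the tool.
- loupe: Bystander: stand magnifier, grey round base of 80 mm diameter, about 160 mm tall. Origin: centre of the underside.
- lava: Bystander: black rough rock, 110 x 90 x 50 mm. Origin: centre of the underside.
- granite: Bystander: pale rough stone slab, 100 x 80 x 23 mm. Origin: centre of the underside.
- tray: Bystander: empty black tray, 150 x 110 x 22 mm. Origin: centre of the underside.
Things that resemble listed ones, but are neither listed nor needed, are in the scene too. Several things look just like the sample: the one meant starts farthest from the robot's base.

How it is judged (in metres and radians):
On the way:
1. the sample, in the mouth of the bay, holds the gate open (value of joint gate above 1 rad and x of sample in the frame of bay between -0.03 and 0.08 m and y of sample in the frame of bay between -0.012 and 0.012 m), for 0.1 s.
At the end, for the whole second after the job is handed in: The sample lies flat on the floor strip inside the bay (underside less than 6 mm above the table, floor 3 mm, tilted under 0.08 rad, in line with the lane within 0.12 rad and 12 mm), at rest, with the plunger held in by at least 3 mm of its 6 mm, and the gate behind it is shut (under 0.08 rad) (value of joint gate below 0.08 rad and value of joint plunger above 0.003 m and x of sample in the frame of bay between 0.09 and 0.165 m and y of sample in the frame of bay between -0.012 and 0.012 m and angle between the x axis of sample and the x axis of bay, either way round below 0.12 rad and angle between sample's own z axis and vertical below 0.08 rad and z of sample in the frame of bay below 0.006 m and linear speed of sample below 0.01 m/s); the robot touches nothing.
It fails at once if the sample is forced against the bay, its gate or its stop with more than 40 N (contact force between sample and bay above 40 N).
It fails at once if the robot presses on the bay with more than 40 N (contact force between the arm and bay above 40 N).
It fails at once if the stop is overloaded: its overload spring is pushed in by 2 mm (15 N) (value of joint buffer above 0.002 m).
It fails at once if a bystander (magnifier, rocks, tray) is shifted by more than 15 mm (distance of any of loupe, lava, granite, tray from where it was at the start of the episode above 0.015 m).
It also fails if it takes over 62 s, if anything falls off the work surface, if the arm or the gripper's body presses on something with over 40 N, if the wrist force passes 120 N, or if a joint passes its speed limit or range.

## Robot

A 6-joint arm with a two-finger parallel gripper is mounted at the origin on the work surface. World frame = base frame: x ahead of the robot, y to its left, z up, the work surface at z = 0. Lengths are in m, angles in degrees, forces in N, time in s.
With the tool pointing down it reaches from about 0.3 to 0.75 m from the base axis. Payload 8.5 kg.
Tool frame: the origin (TCP) lies midway between the tips of the shut fingers; the grasp point (between the pads) lies 19 mm behind it (env.tcp_to_grasp is the distance from the TCP to the grasp point, in m); z points along the fingers, y is the line along which they close (so a half turn about z gives the same grasp; the last joint's range is limited). The gripper opens to 85 mm and grips with 20 to 120 N. Pads are 22 mm wide; open, the fingers measure 114 mm over their backs; the gripper's body (76 mm by 85 mm) begins 54 mm behind the grasp point. The pads swing forward as they close: fully open they stand 13 mm farther back than shut.
Start: joints at [64.269, 21.807, 74.336, -0, 83.858, -12.336], TCP at [0.127, 0.535, 0.231] pointing down, gripper open.
Joint ranges: [-178.18, 178.18], [-50.72, 133.34], [12.68, 142.11], [-81.47, 261.47], [9.98, 163.14], [-165.26, 165.26]. Speed limits (degrees/s): [136.94, 136.94, 180, 180, 180, 180].

## Interface

Orientations are given as [roll, pitch, yaw] about the fixed x, y, z axes, in that order (R = Rz(yaw) Ry(pitch) Rx(roll)).
In Python, from station import env gives the robot as it stands.
- The arm moves only by the tool play_rows, never from a script. Its argument "plan" is a list of rows, each a list of 5 numbers: the finger opening in mm, from 0 to 85.4, then the shift along the world's x, y, z in mm, then the turn about the world's z in rad. A call has 1 to 20 rows; each row shifts and turns the commanded pose from where the row before left it; what a row does not reach is not made up. A row lasts 1/12 s, in which the tool goes at most 41.7 mm and 7.16 degrees, less where a joint would pass 70% of its speed; a pose out of reach is approached as far as the arm can. A call is refused whole if a number of a shift passes 41.7 or a number of a turn 0.125, either way. A call with a gripper value outside its range is refused whole. The fingers move at their own pace and stop on an object; the grip force is fixed at half the most. Time passes only in rows, so rows that do not move let the fingers close. It gives the time, the measured TCP pose, the force, the opening and the grip force at its end, in the units of the state.
- env.state(): the state, without advancing time (a new reading comes with each control period).
- env.get_image(name): name is "scene" or "top" or "wrist"; returns a dict with "image" (400x640x3 uint8, blue, green, red), "fx", "fy", "cx", "cy" (pixels), "world_to_cam" (4x4, takes a point from world to camera coordinates). Camera axes: x right, y up, looking along -z (the intrinsics and any distortion apply to the point x, -y, -z); pixel columns grow to the right and rows downward; lengths in m; the calibration is good to about 2 mm. The wrist camera is an equidistant fisheye: a pixel r from the principal point sees the ray r / f radians off the axis. A picture is of the moment at which its call begins. There is no depth.
- env.finish_job(): hands the job in; it is judged then, once.
The state is a dict: "clock": time; "joint_positions": joint angles; "qd": joint speeds; "effort": joint torques, N m; "position": TCP position; "eef_rot": TCP orientation; "ft_force": force on the tool from outside, world axes, zero at the start; "moment": the same for the moment, N m; "grip_width": finger opening in m; "gripper_force": force on a finger pad.
Only numpy, scipy, OpenCV 4.12 (cv2) and the standard library are available. Lean on these libraries where they do the work, as an engineer would, in place of code of your own. Each camera call takes 0.05 s, during which the arm holds its last target. There are 200 camera calls.

## Working session

There is one attempt and no reset: what is moved stays moved. The work goes in short steps, Python scripts to look and compute and a tool call to move; the robot and the scene stay as the last step left them, time stands still between calls to the robot, and variables do not carry over. Pictures are saved under pics/ and viewed, at most 10 in all, crops included, and the job is handed in when it is done.

Besides the shell and the picture viewer there is one more tool, called after "Call:" in YAML: its name, and indented under it one key for each argument. play_rows: Moves the arm, as the interface text tells. Its arguments: {"type":"object","properties":{"plan":{"type":"array"}},"required":["plan"]}

```bash
mkdir -p pics; cat > h.py <<'E'
import numpy as np, cv2, json
def save(env,n,fn=None):
    d=env.get_image(n); im=np.asarray(d["image"]); fn=fn or n
    cv2.imwrite(f"pics/{fn}.png",im)
    np.savez(f"pics/{fn}.npz",fx=d["fx"],fy=d["fy"],cx=d["cx"],cy=d["cy"],T=np.array(d["world_to_cam"]))
    return im
def ray(fn,u,v,z):
    d=np.load(f"pics/{fn}.npz"); T=d["T"]; a=(u-d["cx"])/d["fx"]; b=(v-d["cy"])/d["fy"]
    if "wrist" in fn:
        r=np.hypot(a,b); s=np.sin(r)/r if r>1e-9 else 1; c=np.array([a*s,-b*s,-np.cos(r)])
    else: c=np.array([a,-b,-1.])
    R=T[:3,:3]; o=-R.T@T[:3,3]; w=R.T@c
    return o+w*(z-o[2])/w[2]
def proj(fn,p):
    d=np.load(f"pics/{fn}.npz"); q=d["T"]@np.r_[p,1]; x,y,z=q[0],-q[1],-q[2]
    if "wrist" in fn:
        r=np.hypot(x,y); t=np.arctan2(r,z)/max(r,1e-9); return d["cx"]+d["fx"]*x*t, d["cy"]+d["fy"]*y*t
    return d["cx"]+d["fx"]*x/z, d["cy"]+d["fy"]*y/z
E
python3 - <<'E'
from station import env
from h import *
for n in ("top","scene"): save(env,n)
a=[cv2.imread(f"pics/{n}.png") for n in ("top","scene")]
print(env.state(), env.tcp_to_grasp)
E
```

```text
{'clock': 0.1, 'joint_positions': array([ 6.42696708e+01,  2.18368250e+01,  7.43783912e+01, -3.09054660e-04,
        8.38603327e+01, -1.23352103e+01]), 'qd': array([-0.14443232, -0.08776294, -0.20678175, -0.02581989, -0.02892509,
        0.01010355]), 'effort': array([ 3.52633193e-03, -4.49227023e+01, -2.31654185e+01, -1.55618491e-04,
        3.67103348e-03,  8.20220606e-06]), 'position': array([0.12729555, 0.53479203, 0.23078828]), 'eef_rot': array([-1.79926130e+02, -1.58394038e-02,  1.66604904e+02]), 'ft_force': array([ 0.41767555, -0.00363851, -0.63850735]), 'moment': array([ 0.00693707,  0.03233203, -0.00679805]), 'gripper_force': 0.0, 'grip_width': 0.08530372012641835} 0.0187
```

View pics/top.png

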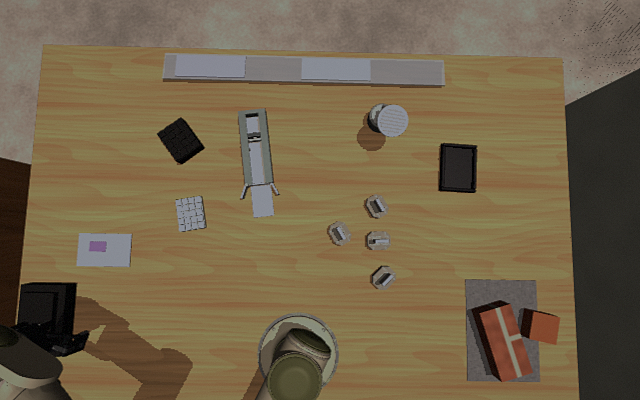

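View pics/scene.png

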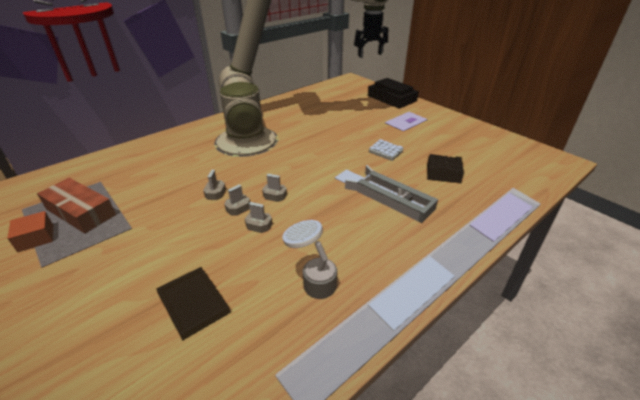

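The top view shows four look-alike stones at (376,207), (339,234), (377,240) and (382,277). The bay is at (257,110–215), with its mouth near (258,187) facing the robot. The base is at about (297,352), so (376,207) looks farthest. I'll enlarge that area and compute the distances.

```bash
python3 - <<'E'
from h import *
for u,v in [(376,207),(339,234),(377,240),(382,277)]:
    p=ray("top",u,v,.05); print(u,v,p.round(3),np.hypot(*p[:2]).round(3))
im=cv2.imread("pics/top.png")
a=cv2.resize(im[100:222,225:290],None,fx=4.9,fy=4.9,interpolation=cv2.INTER_CUBIC)
b=cv2.resize(im[185:295,320:400],None,fx=5.4,fy=5.4,interpolation=cv2.INTER_CUBIC)
c=np.zeros((600,800,3),np.uint8); c[:a.shape[0],:a.shape[1]]=a; c[:b.shape[0],340:340+b.shape[1]]=b
cv2.imwrite("pics/c1.png",cv2.convertScaleAbs(c,alpha=1.3,beta=15)); 
d=np.load("pics/top.npz");print({k:d[k].round(3).tolist() for k in d})
E
```

```text
376 207 [ 0.444 -0.227  0.05 ] 0.499
339 234 [ 0.362 -0.117  0.05 ] 0.38
377 240 [ 0.346 -0.23   0.05 ] 0.416
382 277 [ 0.238 -0.245  0.05 ] 0.342
{'fx': 368.614, 'fy': 368.614, 'cx': 320.205, 'cy': 192.656, 'T': [[0.018, -1.0, 0.017, -0.069], [0.995, 0.02, 0.101, -0.486], [-0.101, 0.015, 0.995, -1.107], [0.0, 0.0, 0.0, 1.0]]}
```

View pics/c1.png

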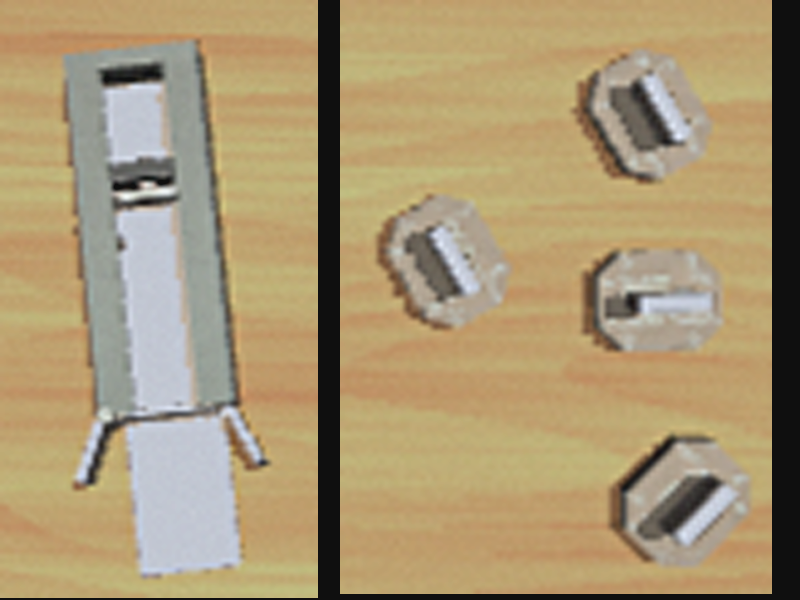

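The crop shows the top-right stone (plate top from about (377,199) to (383,211)) standing alone, with its plate on top. At 0.50 m from the base it is the farthest (the others are at 0.34–0.42 m), so it is the sample. In the bay, the lips, floor strip and plunger face (crop about (147,195)) are all visible.

```bash
python3 - <<'E'
from h import *
f1=lambda x,y,z: ray("top",225+x/4.9-.4,100+y/4.9-.4,z)
f2=lambda x,y,z: ray("top",320+(x-340)/5.4-.4,185+y/5.4-.4,z)
a,b=f2(648,78,.076),f2(682,138,.076); m=(a+b)/2; d=b-a
print("plate",m.round(4),np.linalg.norm(d),np.degrees(np.arctan2(d[1],d[0])))
o=(f2(605,82,.026)+f2(690,150,.026))/2; print("stone top mid approx",f2(650,115,.026))
P={k:f1(*v) for k,v in dict(nl=(97,415,.038),nr=(238,403,.038),fl=(65,57,.038),fr=(197,42,.038),sl=(140,577,.003),sr=(240,565,.003),pl=(118,203,.027),pr=(176,195,.027)).items()}
for k in P: print(k,P[k].round(4))
n=(P['nl']+P['nr'])/2;f=(P['fl']+P['fr'])/2;s=(P['sl']+P['sr'])/2
for x,y in((f,n),(n,s),(f,s)):
  q=x-y; print(np.linalg.norm(q[:2]),np.degrees(np.arctan2(q[1],q[0])))
q=f-s; q[2]=0;q/=np.linalg.norm(q); print("mouth", n, s+.1*q, "plunger x",((P['pl']+P['pr'])/2-(n+s+.1*q)/2)@q)
E
```

```text
plate [ 0.4499 -0.2339  0.076 ] 0.03723050205091473 -150.0827983927299
stone top mid approx [ 0.44938502 -0.23425476  0.026     ]
nl [0.5063 0.1711 0.038 ]
nr [0.5156 0.0843 0.038 ]
fl [0.7335 0.2001 0.038 ]
fr [0.7452 0.1174 0.038 ]
sl [0.4079 0.1467 0.003 ]
sr [0.4167 0.0838 0.003 ]
pl [0.6429 0.1653 0.027 ]
pr [0.6489 0.1289 0.027 ]
0.23046426468588285 7.737054015894087
0.09946842932494222 7.205452921653172
0.3299297034074036 7.576787038947798
mouth [0.51096782 0.12771128 0.038     ] [0.51141182 0.12842067 0.003     ] plunger x 0.13607723153241658
```

Call:
play_rows:
  plan:
    - [85,26,-31,0,0.028]
    - [85,26,-31,0,0.028]
    - [85,26,-31,0,0.028]
    - [85,26,-31,0,0.028]
    - [85,26,-31,0,0.028]
    - [85,26,-31,0,0.028]
    - [85,26,-31,0,0.028]
    - [85,26,-31,0,0.028]
    - [85,26,-31,0,0.028]
    - [85,26,-31,0,0.028]
    - [85,26,-31,0,0.028]
    - [85,26,-31,0,0.028]
    - [85,26,-31,0,0.028]
    - [85,0,0,0,0]
    - [85,0,0,0,0]

```text
clock: 1.35
position: [0.4661, 0.1306, 0.2307]
eef_rot: [180.0, -0.1, -172.7]
ft_force: [-0.5, 0.1, 0.3]
grip_width: 0.0852
gripper_force: 0.0
```

```bash
python3 - <<'E'
from station import env
from h import *
save(env,"wrist","wrist1"); s=env.state(); print(s["clock"],s["position"],s["eef_rot"],s["ft_force"])
im=cv2.imread("pics/wrist1.png"); cv2.imwrite("pics/w1.png",cv2.resize(im,(800,500),interpolation=cv2.INTER_CUBIC))
d=np.load("pics/wrist1.npz"); print(d["fx"],d["cx"],d["cy"],-d["T"][:3,:3].T@d["T"][:3,3])
for p in [(.511,.128,.038),(.728,.157,.038)]: print(proj("wrist1",p))
E
```

```text
1.4 [0.4652349  0.13171755 0.23086593] [ 1.79978111e+02 -7.40339152e-02 -1.72633409e+02] [-0.83069646  0.18672078 -0.57267271]
309.70691628693146 323.146048589382 199.75956139456102 [0.39332207 0.12187329 0.37306994]
(np.float64(315.66806414508585), np.float64(214.88160740127333))
(np.float64(318.2365586854781), np.float64(354.28042749491374))
```

View pics/w1.png

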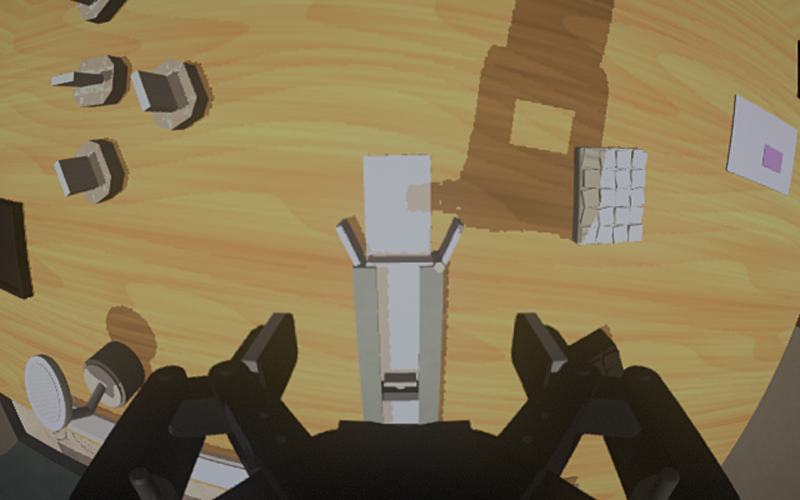

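```bash
python3 - <<'E'
from h import *
im=cv2.imread("pics/wrist1.png")
a=cv2.resize(im[115:235,255:385],None,fx=5,fy=5,interpolation=cv2.INTER_CUBIC)[:600]
b=cv2.resize(im[285:345,295:345],None,fx=2.9,fy=2.9,interpolation=cv2.INTER_CUBIC)
c=np.zeros((600,800,3),np.uint8); c[:,:650]=a; c[:b.shape[0],655:]=b[:,:145]
cv2.imwrite("pics/c2.png",c)
E
```

```text
(no output)
```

View pics/c2.png

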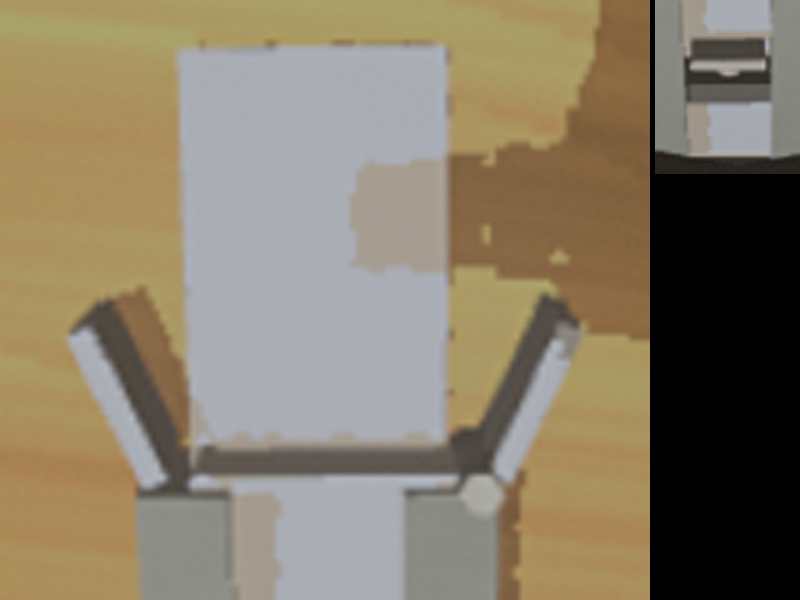

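The crop shows the strip corners at (179,49) and (447,46), the slot edges at the mouth at (230,494) and (405,492), the gate shut across the mouth, and the plunger face's top edge at original pixel (320.5,305).

```bash
python3 - <<'E'
from h import *
f=lambda x,y,z: ray("wrist1",255+x/5-.4,115+y/5-.4,z)
sr,sl,mr,ml=f(179,49,.003),f(447,46,.003),f(230,494,.038),f(405,492,.038)
pr,pl,pf=ray("wrist1",305,307,.038),ray("wrist1",335.3,307,.038),ray("wrist1",320.5,305,.027)
print("widths",[np.linalg.norm(a-b).round(4) for a,b in((sr,sl),(mr,ml),(pr,pl))])
s,m,p=(sr+sl)/2,(mr+ml)/2,(pr+pl)/2
for a,b in((m,s),(p,m),(p,s)):
  q=(a-b)[:2]; print(np.linalg.norm(q).round(4),np.degrees(np.arctan2(q[1],q[0])).round(2))
print(s.round(4),m.round(4),p.round(4)); q=(p-s)[:2];q/=np.linalg.norm(q)
print("plunger",(pf-m)[:2]@q)
for u,v in [(62,196),(57,161),(90,158),(98,193)]: print(ray("wrist1",u/1.25,v/1.25,.076).round(3))
E
```

```text
widths [np.float64(0.0637), np.float64(0.0401), np.float64(0.0399)]
0.0994 8.02
0.1314 8.06
0.2308 8.04
[0.4102 0.1166 0.003 ] [0.5086 0.1305 0.038 ] [0.6388 0.1489 0.038 ]
plunger 0.13594412437952513
[ 0.468 -0.232  0.076]
[ 0.431 -0.24   0.076]
[ 0.427 -0.183  0.076]
[ 0.461 -0.172  0.076]
```

Call:
play_rows:
  plan:
    - [85,0,-28,0,0.03]
    - [85,0,-28,0,0.03]
    - [85,0,-28,0,0.03]
    - [85,0,-28,0,0.03]
    - [85,0,-28,0,0.03]
    - [85,0,-28,0,0.03]
    - [85,0,-28,0,0.03]
    - [85,0,-28,0,0.03]
    - [85,0,-28,0,0.03]
    - [85,0,-28,0,0.03]
    - [85,0,-28,0,0.03]
    - [85,0,-28,0,0.03]
    - [85,-14,-29,0,0.03]
    - [85,0,0,-30,0]
    - [85,0,0,-30,0]
    - [85,0,0,0,0]
    - [85,0,0,0,0]

```text
clock: 2.82
position: [0.4513, -0.2315, 0.1712]
eef_rot: [179.9, -0.0, -150.1]
ft_force: [0.5, -0.7, 0.7]
grip_width: 0.0852
gripper_force: 0.0
```

```bash
python3 - <<'E'
from station import env
from h import *
save(env,"wrist","wrist2"); s=env.state(); print(s["clock"],s["position"],s["eef_rot"],s["ft_force"])
im=cv2.imread("pics/wrist2.png"); u,v=map(int,proj("wrist2",(.45,-.234,.05))); print(u,v)
x0,y0=max(0,u-80),max(0,v-60); print(x0,y0)
cv2.imwrite("pics/w2.png",cv2.resize(im[y0:y0+120,x0:x0+160],None,fx=5,fy=5,interpolation=cv2.INTER_CUBIC))
E
```

```text
2.8667 [ 0.45199749 -0.23209368  0.17248341] [-1.79967103e+02  1.73456959e-02 -1.50100681e+02] [-0.39369618 -0.31080196  0.55263204]
320 191
240 131
```

View pics/w2.png

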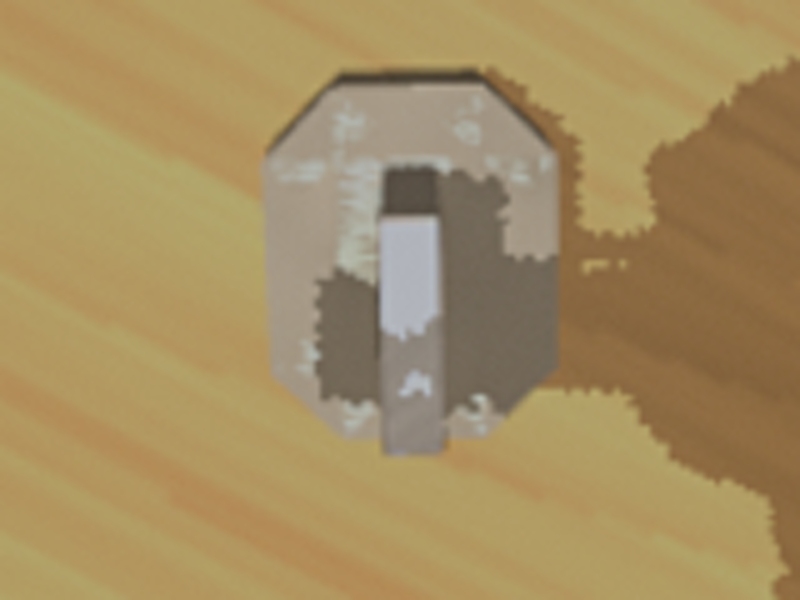

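The crop shows the sample's grip plate with its top corners at (381,215), (439,215), (382,455) and (443,455), almost in line with the tool.

```bash
python3 - <<'E'
from h import *
f=lambda x,y,z=.076: ray("wrist2",240+x/5-.4,131+y/5-.4,z)
a,b,c,d=f(381,215),f(439,215),f(382,455),f(443,455)
n,m=(a+b)/2,(c+d)/2; q=m-n
print((n+m)/2,np.linalg.norm(q),np.linalg.norm(a-b),np.degrees(np.arctan2(q[1],q[0])))
A,B=f(265,155,.026),f(557,150,.026);C,D=f(270,372,.026),f(556,370,.026)
q=(C+D-A-B);print((A+B+C+D)/4,np.degrees(np.arctan2(q[1],q[0])))
E
```

```text
[ 0.44801521 -0.23355693  0.076     ] 0.04001100858073265 0.00907697040417367 30.394274786241834
[ 0.44781211 -0.23362886  0.026     ] 30.352805036102772
```

Call:
play_rows:
  plan:
    - [85,-3,-0.5,-20,0.008]
    - [85,0,0,-25,0]
    - [85,0,0,-25,0]
    - [85,0,0,-25,0]
    - [85,0,0,-20,0]
    - [85,0,0,-11,0]
    - [85,0,0,0,0]
    - [8,0,0,0,0]
    - [8,0,0,0,0]
    - [8,0,0,0,0]
    - [8,0,0,0,0]
    - [8,0,0,0,0]
    - [8,0,0,0,0]
    - [8,0,0,0,0]
    - [8,0,0,0,0]
    - [8,0,0,0,0]
    - [8,0,0,0,0]
    - [8,0,0,0,0]

```text
clock: 4.37
position: [0.4485, -0.2336, 0.0457]
eef_rot: [-180.0, 0.0, -149.7]
ft_force: [-0.5, -0.2, 5.6]
grip_width: 0.009
gripper_force: 55.0
```

Call:
play_rows:
  plan:
    - [8,0,0,20,0]
    - [8,0,0,40,0]
    - [8,0,0,40,0]
    - [8,0,20,0,-0.029]
    - [8,0,28,0,-0.03]
    - [8,0,28,0,-0.03]
    - [8,0,28,0,-0.03]
    - [8,0,28,0,-0.03]
    - [8,0,28,0,-0.03]
    - [8,0,28,0,-0.03]
    - [8,0,28,0,-0.03]
    - [8,0,28,0,-0.03]
    - [8,0,28,0,-0.03]
    - [8,0,28,0,-0.03]
    - [8,0,28,0,-0.03]
    - [8,0.5,18,0,-0.03]
    - [8,1,8,0,-0.03]
    - [8,0,0,0,0]
    - [8,0,0,0,0]
    - [8,0,0,0,0]

```text
clock: 6.03
position: [0.4497, 0.1199, 0.145]
eef_rot: [-180.0, -0.1, -173.7]
ft_force: [0.3, -0.5, -3.6]
grip_width: 0.0097
gripper_force: 54.8
```

```bash
python3 - <<'E'
from station import env
from h import *
save(env,"wrist","wrist3"); s=env.state(); print(s["clock"],s["position"],s["eef_rot"],s["ft_force"],s["gripper_force"],s["grip_width"])
im=cv2.imread("pics/wrist3.png")
cv2.imwrite("pics/w3.png",cv2.resize(im[100:340,160:480],None,fx=2.5,fy=2.5,interpolation=cv2.INTER_CUBIC))
E
```

```text
6.0833 [0.44980252 0.11976729 0.14511513] [-1.79992554e+02 -3.71641035e-02 -1.73759500e+02] [ 0.78888526  0.59165722 -4.84082556] 54.83418166637421 0.009156928103026752
```

View pics/w3.png

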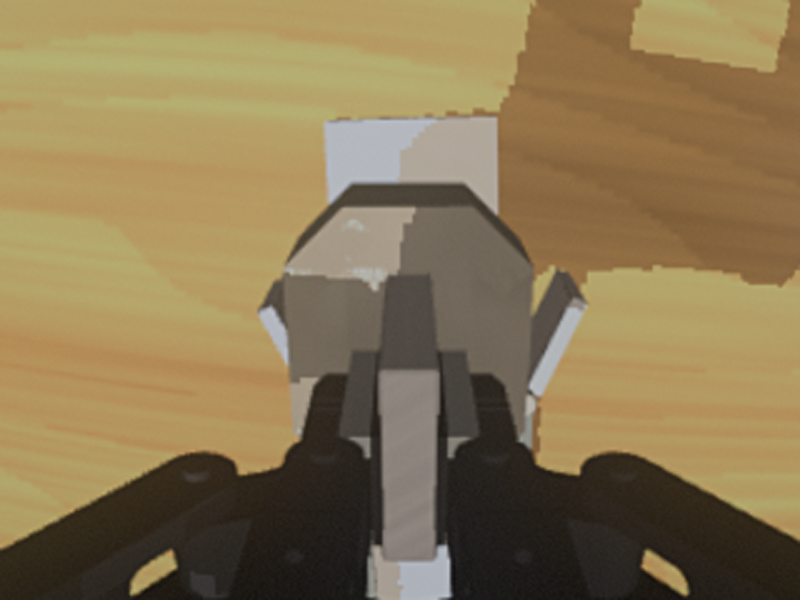

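The picture shows the stone held level above the strip, with the strip's near corners at (325,122) and (498,117) in the crop. The cheeks are visible on both sides.

```bash
python3 - <<'E'
from h import *
f=lambda x,y,z: ray("wrist3",160+x/2.5-.3,100+y/2.5-.3,z)
a,b=f(325,122,.003),f(498,117,.003); print(a,b,(a+b)/2,np.linalg.norm(a-b))
E
```

```text
[0.41497098 0.08529871 0.003     ] [0.40608676 0.14865683 0.003     ] [0.41052887 0.11697777 0.003     ] 0.06397796862202003
```

Call:
play_rows:
  plan:
    - [8,0,0.5,-20,0.0305]
    - [8,0,0,-30,0]
    - [8,0,0,-25,0]
    - [8,0,0,-12,0]
    - [8,0,0,-6,0]
    - [8,0,0,-2,0]
    - [8,0,0,0,0]
    - [8,0,0,0,0]
    - [8,0,0,0,0]

```text
clock: 6.83
position: [0.4505, 0.1209, 0.0512]
eef_rot: [-180.0, 0.1, -172.0]
ft_force: [0.8, -0.1, -3.4]
grip_width: 0.0091
gripper_force: 54.6
```

Call:
play_rows:
  plan:
    - [8,0,0,-1,0]
    - [8,0,0,0,0]
    - [8,0,0,0,0]
    - [8,0,0,0,0]

```text
clock: 7.17
position: [0.45, 0.1211, 0.0495]
eef_rot: [-180.0, 0.0, -172.0]
ft_force: [0.9, -0.5, -4.3]
grip_width: 0.0092
gripper_force: 54.7
```

Call:
play_rows:
  plan:
    - [8,0,0,-0.5,0]
    - [8,0,0,0,0]
    - [8,0,0,0,0]
    - [8,0,0,0,0]

```text
clock: 7.5
position: [0.4499, 0.121, 0.0488]
eef_rot: [180.0, -0.0, -172.0]
ft_force: [-0.9, 0.2, -4.0]
grip_width: 0.0093
gripper_force: 54.7
```

Call:
play_rows:
  plan:
    - [8,0,0,-0.5,0]
    - [8,0,0,0,0]
    - [8,0,0,0,0]
    - [8,0,0,0,0]

```text
clock: 7.83
position: [0.45, 0.121, 0.0487]
eef_rot: [-180.0, 0.0, -172.0]
ft_force: [-3.5, -1.0, 5.4]
grip_width: 0.0092
gripper_force: 56.1
```

Call:
play_rows:
  plan:
    - [8,0,0,-0.4,0]
    - [8,0,0,0,0]
    - [8,0,0,0,0]
    - [8,0,0,0,0]

```text
clock: 8.17
position: [0.45, 0.121, 0.0487]
eef_rot: [-180.0, 0.0, -172.0]
ft_force: [-4.5, -1.0, 11.2]
grip_width: 0.0089
gripper_force: 57.3
```

Call:
play_rows:
  plan:
    - [8,0,0,0.6,0]
    - [8,0,0,0,0]
    - [8,4.95,0.7,0,0]
    - [8,4.95,0.7,0,0]
    - [8,4.95,0.7,0,0]
    - [8,4.95,0.7,0,0]
    - [8,4.95,0.7,0,0]
    - [8,4.95,0.7,0,0]
    - [8,0,0,0,0]

```text
clock: 8.92
position: [0.4802, 0.1253, 0.0487]
eef_rot: [-180.0, -0.0, -172.0]
ft_force: [-2.1, -0.2, 6.1]
grip_width: 0.0092
gripper_force: 56.4
```

Call:
play_rows:
  plan:
    - [8,4.95,0.7,0,0]
    - [8,4.95,0.7,0,0]
    - [8,4.95,0.7,0,0]
    - [8,0,0,0,0]

```text
clock: 9.25
position: [0.4948, 0.1272, 0.0487]
eef_rot: [-180.0, -0.0, -172.0]
ft_force: [-3.7, -2.1, 7.6]
grip_width: 0.0089
gripper_force: 56.6
```

Call:
play_rows:
  plan:
    - [8,4.95,0.7,0,0]
    - [8,4.95,0.7,0,0]
    - [8,4.95,0.7,0,0]
    - [8,0,0,0,0]

```text
clock: 9.58
position: [0.5097, 0.1286, 0.0488]
eef_rot: [-179.9, -0.1, -172.0]
ft_force: [-4.3, -6.2, 8.7]
grip_width: 0.0091
gripper_force: 56.8
```

Call:
play_rows:
  plan:
    - [8,4.95,0.7,0.3,0]
    - [8,4.95,0.7,0,0]
    - [8,4.95,0.7,0,0]
    - [8,0,0,0,0]

```text
clock: 9.92
position: [0.5252, 0.1309, 0.0488]
eef_rot: [-179.9, 0.0, -172.0]
ft_force: [0.5, -4.6, 3.4]
grip_width: 0.0092
gripper_force: 55.9
```

Call:
play_rows:
  plan:
    - [8,4.95,0.7,0,0]
    - [8,4.95,0.7,0,0]
    - [8,4.95,0.7,0,0]
    - [8,0,0,0,0]

```text
clock: 10.25
position: [0.5399, 0.1334, 0.0488]
eef_rot: [-180.0, 0.1, -172.0]
ft_force: [1.3, -3.2, 1.7]
grip_width: 0.0093
gripper_force: 55.7
```

Call:
play_rows:
  plan:
    - [8,4.95,0.7,0,0]
    - [8,4.95,0.7,0,0]
    - [8,4.95,0.7,0,0]
    - [8,0,0,0,0]

```text
clock: 10.58
position: [0.5548, 0.1357, 0.0487]
eef_rot: [-180.0, 0.1, -172.0]
ft_force: [2.0, -2.6, 1.8]
grip_width: 0.009
gripper_force: 55.7
```

Call:
play_rows:
  plan:
    - [8,4.95,0.7,0,0]
    - [8,4.95,0.7,0,0]
    - [8,4.95,0.7,0,0]
    - [8,0,0,0,0]

```text
clock: 10.92
position: [0.57, 0.1379, 0.0488]
eef_rot: [-180.0, 0.1, -172.0]
ft_force: [2.4, -2.6, 1.2]
grip_width: 0.0092
gripper_force: 55.6
```

Call:
play_rows:
  plan:
    - [8,2.97,0.42,0,0]
    - [8,2.97,0.42,0,0]
    - [8,2.97,0.42,0,0]
    - [8,2.97,0.42,0,0]
    - [8,0,0,0,0]

```text
clock: 11.33
position: [0.5813, 0.1396, 0.0488]
eef_rot: [-180.0, 0.1, -172.0]
ft_force: [1.4, -2.0, 0.5]
grip_width: 0.0088
gripper_force: 55.7
```

Call:
play_rows:
  plan:
    - [8,2.97,0.42,0,0]
    - [8,2.97,0.42,0,0]
    - [8,2.97,0.42,0,0]
    - [8,0,0,0,0]

```text
clock: 11.67
position: [0.5903, 0.1408, 0.0488]
eef_rot: [-180.0, 0.1, -172.0]
ft_force: [0.9, -1.8, 0.8]
grip_width: 0.0092
gripper_force: 55.6
```

Call:
play_rows:
  plan:
    - [8,2.97,0.42,0,0]
    - [8,2.97,0.42,0,0]
    - [8,1.98,0.28,0,0]
    - [8,0,0,0,0]

```text
clock: 12.0
position: [0.597, 0.1413, 0.0489]
eef_rot: [-179.9, -0.1, -172.0]
ft_force: [-4.8, -5.5, 5.8]
grip_width: 0.0091
gripper_force: 56.3
```

Call:
play_rows:
  plan:
    - [8,1.98,0.28,0,0]
    - [8,1.98,0.28,0,0]
    - [8,0,0,0,0]
    - [8,0,0,0,0]

```text
clock: 12.33
position: [0.6016, 0.1414, 0.0489]
eef_rot: [-179.9, -0.0, -172.0]
ft_force: [-0.4, -7.7, 1.5]
grip_width: 0.0088
gripper_force: 55.8
```

Call:
play_rows:
  plan:
    - [8,1.98,0.28,0,0]
    - [8,1.98,0.28,0,0]
    - [8,0,0,0,0]
    - [8,0,0,0,0]

```text
clock: 12.67
position: [0.606, 0.1422, 0.0489]
eef_rot: [-179.9, 0.0, -172.0]
ft_force: [0.6, -5.8, 1.4]
grip_width: 0.009
gripper_force: 55.5
```

Call:
play_rows:
  plan:
    - [8,0.99,0.14,0,0]
    - [8,0.99,0.14,0,0]
    - [8,0.99,0.14,0,0]
    - [8,0,0,0,0]
    - [8,0,0,0,0]

```text
clock: 13.08
position: [0.6084, 0.1428, 0.0489]
eef_rot: [-179.9, -0.0, -172.0]
ft_force: [-2.7, -5.6, 1.3]
grip_width: 0.0091
gripper_force: 55.8
```

Call:
play_rows:
  plan:
    - [8,0.99,0.14,0,0]
    - [8,0.99,0.14,0,0]
    - [8,0,0,0,0]
    - [8,0,0,0,0]

```text
clock: 13.42
position: [0.6104, 0.1431, 0.0489]
eef_rot: [-179.9, -0.0, -172.0]
ft_force: [-1.9, -5.7, 2.5]
grip_width: 0.0092
gripper_force: 55.7
```

Call:
play_rows:
  plan:
    - [8,0.99,0.14,0,0]
    - [8,0,0,0,0]
    - [8,0,0,0,0]

```text
clock: 13.67
position: [0.6114, 0.1432, 0.0488]
eef_rot: [-179.9, -0.0, -172.0]
ft_force: [-2.3, -6.2, 2.3]
grip_width: 0.0092
gripper_force: 55.7
```

Call:
play_rows:
  plan:
    - [8,0.99,0.14,0,0]
    - [8,0,0,0,0]
    - [8,0,0,0,0]

```text
clock: 13.92
position: [0.6123, 0.1433, 0.0489]
eef_rot: [-179.9, -0.0, -172.0]
ft_force: [-2.4, -5.4, 3.2]
grip_width: 0.0089
gripper_force: 55.8
```

Call:
play_rows:
  plan:
    - [8,0.5,0.07,0,0]
    - [8,0,0,0,0]
    - [8,0,0,0,0]

```text
clock: 14.17
position: [0.6127, 0.1434, 0.0488]
eef_rot: [-179.9, -0.0, -172.0]
ft_force: [-2.3, -5.9, 3.3]
grip_width: 0.0094
gripper_force: 55.8
```

Call:
play_rows:
  plan:
    - [8,0.5,0.07,0,0]
    - [8,0,0,0,0]
    - [8,0,0,0,0]

```text
clock: 14.42
position: [0.6132, 0.1434, 0.0489]
eef_rot: [-179.9, -0.0, -172.0]
ft_force: [-2.6, -5.7, 3.0]
grip_width: 0.0092
gripper_force: 55.8
```

Call:
play_rows:
  plan:
    - [8,0.5,0.07,0,0]
    - [8,0,0,0,0]
    - [8,0,0,0,0]

```text
clock: 14.67
position: [0.6137, 0.1435, 0.0489]
eef_rot: [-179.9, -0.0, -172.0]
ft_force: [-2.8, -5.7, 1.6]
grip_width: 0.009
gripper_force: 55.8
```

Call:
play_rows:
  plan:
    - [8,0.5,0.07,0,0]
    - [8,0,0,0,0]
    - [8,0,0,0,0]

```text
clock: 14.92
position: [0.6142, 0.1436, 0.0489]
eef_rot: [-179.9, -0.0, -172.0]
ft_force: [-2.1, -5.8, 2.5]
grip_width: 0.0094
gripper_force: 55.8
```

Call:
play_rows:
  plan:
    - [8,0.5,0.07,0,0]
    - [8,0,0,0,0]
    - [8,0,0,0,0]

```text
clock: 15.17
position: [0.6147, 0.1437, 0.0489]
eef_rot: [-179.9, -0.0, -172.0]
ft_force: [-2.5, -4.9, 2.5]
grip_width: 0.0093
gripper_force: 55.8
```

Call:
play_rows:
  plan:
    - [8,0.5,0.07,0,0]
    - [8,0,0,0,0]
    - [8,0,0,0,0]

```text
clock: 15.42
position: [0.6152, 0.1437, 0.0488]
eef_rot: [-179.9, -0.1, -172.0]
ft_force: [-3.1, -6.1, 2.6]
grip_width: 0.0091
gripper_force: 55.8
```

Call:
play_rows:
  plan:
    - [8,0.5,0.07,0,0]
    - [8,0,0,0,0]
    - [8,0,0,0,0]

```text
clock: 15.67
position: [0.6157, 0.1438, 0.0488]
eef_rot: [-179.9, -0.1, -172.0]
ft_force: [-2.3, -6.4, 2.6]
grip_width: 0.0093
gripper_force: 55.8
```

Call:
play_rows:
  plan:
    - [8,0.5,0.07,0,0]
    - [8,0,0,0,0]
    - [8,0,0,0,0]

```text
clock: 15.92
position: [0.6161, 0.1438, 0.0488]
eef_rot: [-179.9, -0.1, -172.0]
ft_force: [-3.6, -6.0, 4.0]
grip_width: 0.0092
gripper_force: 55.8
```

Call:
play_rows:
  plan:
    - [8,0.5,0.07,0,0]
    - [8,0,0,0,0]
    - [8,0,0,0,0]

```text
clock: 16.17
position: [0.6166, 0.1439, 0.0489]
eef_rot: [-179.9, -0.1, -172.0]
ft_force: [-2.8, -6.0, 3.2]
grip_width: 0.0093
gripper_force: 55.9
```

Call:
play_rows:
  plan:
    - [8,0.3,0.04,0,0]
    - [8,0,0,0,0]
    - [8,0,0,0,0]

```text
clock: 16.42
position: [0.6168, 0.1439, 0.0488]
eef_rot: [-179.9, -0.1, -172.0]
ft_force: [-3.6, -5.9, 3.2]
grip_width: 0.0092
gripper_force: 55.9
```

Call:
play_rows:
  plan:
    - [8,0.3,0.04,0,0]
    - [8,0,0,0,0]
    - [8,0,0,0,0]

```text
clock: 16.67
position: [0.617, 0.144, 0.0489]
eef_rot: [-179.9, -0.1, -172.0]
ft_force: [-4.6, -6.3, 3.4]
grip_width: 0.0091
gripper_force: 56.0
```

Call:
play_rows:
  plan:
    - [8,0.3,0.04,0,0]
    - [8,0,0,0,0]
    - [8,0,0,0,0]

```text
clock: 16.92
position: [0.6171, 0.144, 0.0489]
eef_rot: [-179.9, -0.1, -172.0]
ft_force: [-4.8, -7.2, 4.1]
grip_width: 0.0086
gripper_force: 56.1
```

Call:
play_rows:
  plan:
    - [8,0.3,0.04,0,0]
    - [8,0,0,0,0]
    - [8,0,0,0,0]

```text
clock: 17.17
position: [0.6173, 0.144, 0.0489]
eef_rot: [-179.9, -0.1, -172.0]
ft_force: [-4.8, -6.3, 5.6]
grip_width: 0.0092
gripper_force: 56.1
```

Call:
play_rows:
  plan:
    - [8,0.3,0.04,0,0]
    - [8,0,0,0,0]
    - [8,0,0,0,0]

```text
clock: 17.42
position: [0.6175, 0.144, 0.0489]
eef_rot: [-179.9, -0.2, -172.0]
ft_force: [-6.0, -6.7, 5.6]
grip_width: 0.0092
gripper_force: 56.2
```

Call:
play_rows:
  plan:
    - [8,0.3,0.04,0,0]
    - [8,0,0,0,0]
    - [8,0,0,0,0]

```text
clock: 17.67
position: [0.6176, 0.1441, 0.0489]
eef_rot: [-179.9, -0.2, -172.0]
ft_force: [-7.8, -7.2, 6.2]
grip_width: 0.009
gripper_force: 56.3
```

Call:
play_rows:
  plan:
    - [8,0.3,0.04,0,0]
    - [8,0,0,0,0]
    - [8,0,0,0,0]

```text
clock: 17.92
position: [0.6178, 0.1441, 0.0489]
eef_rot: [-179.9, -0.2, -172.0]
ft_force: [-7.4, -6.4, 6.4]
grip_width: 0.0092
gripper_force: 56.4
```

Call:
play_rows:
  plan:
    - [8,0.3,0.04,0,0]
    - [8,0,0,0,0]
    - [8,0,0,0,0]

```text
clock: 18.17
position: [0.618, 0.1441, 0.0489]
eef_rot: [-179.9, -0.2, -172.0]
ft_force: [-8.3, -7.0, 6.4]
grip_width: 0.0087
gripper_force: 56.4
```

Call:
play_rows:
  plan:
    - [40,0,0,0,0]
    - [40,0,0,0,0]
    - [40,0,0,0,0]
    - [40,0,0,0,0]
    - [40,0,0,0,0]
    - [40,0,0,0,0]
    - [40,0,0,20,0]
    - [40,0,0,30,0]
    - [40,-10,0,40,0]
    - [40,-40,-6,20,0]
    - [40,-40,-6,0,0]
    - [40,-20,-6,0,0]
    - [40,0,0,0,0]
    - [40,0,0,0,0]

```text
clock: 19.33
position: [0.5119, 0.1274, 0.158]
eef_rot: [-180.0, 0.1, -172.0]
ft_force: [1.0, 0.2, 0.6]
grip_width: 0.0397
gripper_force: 0.0
```

```bash
python3 - <<'E'
from station import env
from h import *
save(env,"wrist","wrist4"); save(env,"top","top4"); s=env.state(); print(s["clock"],s["position"],s["ft_force"])
a=cv2.imread("pics/wrist4.png"); b=cv2.imread("pics/top4.png")
m=lambda x,z=.038:(.5086+x*.9902,.1305+x*.14,z)
for x in(0,.11,.15,.22): print(proj("wrist4",m(x)))
u,v=map(int,proj("wrist4",m(.1)))
a=cv2.resize(a[120:270,255:385],None,fx=4,fy=4,interpolation=cv2.INTER_CUBIC)[:600]
b=cv2.resize(b[105:205,230:285],None,fx=5,fy=5,interpolation=cv2.INTER_CUBIC)
c=np.zeros((600,800,3),np.uint8); c[:a.shape[0],:a.shape[1]]=a; c[:500,525:800]=b
cv2.imwrite("pics/c4.png",c)
E
```

```text
19.4333 [0.51313917 0.12744701 0.15739536] [ 0.36234477 -0.32702753 -0.18024344]
(np.float64(326.79822772419914), np.float64(191.32634837727784))
(np.float64(326.4221516168157), np.float64(296.61866565277467))
(np.float64(326.2635986151512), np.float64(326.4191883128472))
(np.float64(325.99583951801213), np.float64(368.9063104130822))
```

View pics/c4.png

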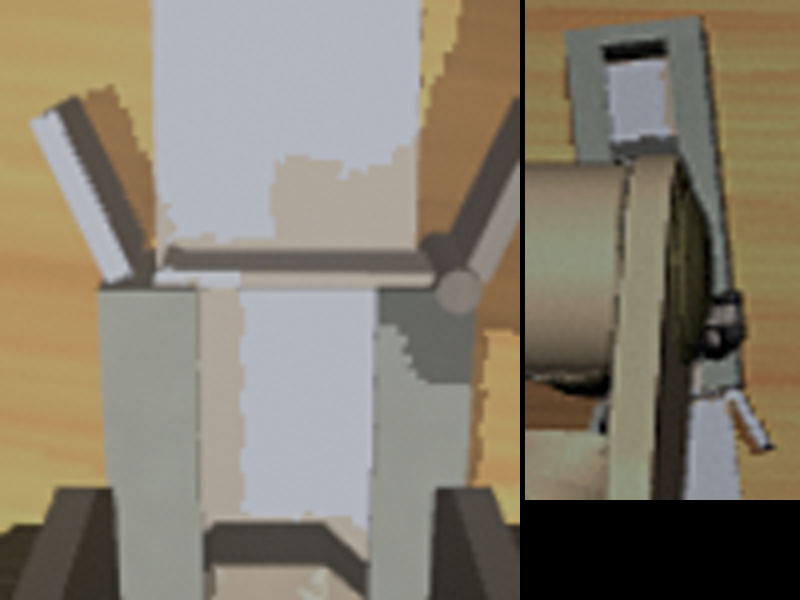

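The gate is shut again, with the dark flap straight across the mouth at crop (160–430,262). The stone's rear face is at crop (205–330,525–565). The arm hides the plunger, so I'll move clear and check it.

Call:
play_rows:
  plan:
    - [40,-10,-35,20,0]
    - [40,-10,-35,20,0]
    - [40,-10,-35,10,0]
    - [40,-10,-35,0,0]
    - [40,-10,-35,0,0]
    - [40,-10,-30,0,0]
    - [40,0,0,0,0]
    - [40,0,0,0,0]

```text
clock: 20.1
position: [0.4528, -0.0791, 0.2071]
eef_rot: [180.0, 0.0, -172.2]
ft_force: [0.1, -0.4, 0.2]
grip_width: 0.0401
gripper_force: 0.0
```

```bash
python3 - <<'E'
from station import env
from h import *
for x in (230,300):
    print("rear top",ray("wrist4",255+x/4-.4,120+565/4-.4,.029), "rear bottom",ray("wrist4",255+x/4-.4,120+525/4-.4,.003))
save(env,"top","top5")
a=cv2.imread("pics/top.png"); b=cv2.imread("pics/top5.png")
c=np.hstack([cv2.resize(i[100:200,225:290],None,fx=6,fy=6,interpolation=cv2.INTER_CUBIC) for i in (a,b)])
cv2.imwrite("pics/c5.png",c)
o=np.array([.5086,.1305]);q=np.array([.9902,.14])
E
```

```text
rear top [0.58311085 0.12672323 0.029     ] rear bottom [0.58492445 0.12607474 0.003     ]
rear top [0.58068743 0.14379607 0.029     ] rear bottom [0.58231128 0.14451501 0.003     ]
```

View pics/c5.png

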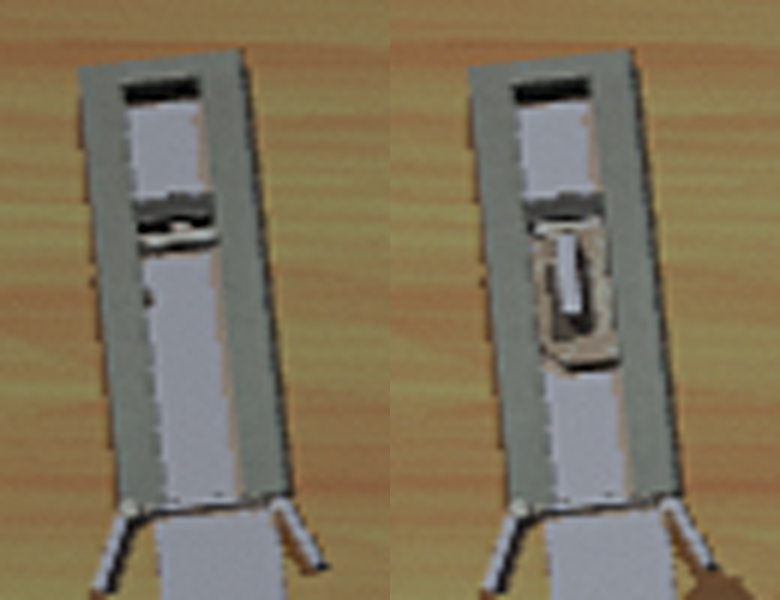

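Comparing before and after, the plunger's light edge moved from row ~240 to ~228. That is about 2 camera pixels, or roughly 6 mm, and the gap behind it is gone. The stone lies in line (its rear edge gives a centre at bay x of about 0.11 m), the gate is shut and the arm is clear.

```bash
python3 -c "
from station import env
print(env.finish_job())"
```

```text
the job is handed in; nothing more can be done
None
```

The job is handed in. The sample is in the bay against the stop, which I pressed with roughly 6 N by force reading; in the images the plunger is about 6 mm in, the gate is shut, and the arm is clear. I did not get a verdict back.

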